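# Find the fudge that has not set

## Robot

A 6-joint arm with a two-finger parallel gripper is mounted at the origin on the work surface. World frame = base frame: x ahead of the robot, y to its left, z up, the work surface at z = 0. Lengths are in m, angles in rad, forces in N, time in s.
With the tool pointing down it reaches from about 0.325 to 0.85 m from the base axis. Payload 15.5 kg.
Tool frame: the origin (TCP) lies at the very end of the fingers, on their centre line; the grasp point (between the pads) lies r.pinch_z behind it (r.pinch_z is the distance from the TCP to the grasp point, in m); z points along the fingers, y is the line along which they close (so a half turn about z gives the same grasp; the last joint's range is limited). The gripper opens to 91 mm and grips with 3 to 60 N. Pads are 32 mm wide; open, the fingers measure 118 mm over their backs; the gripper's body (76 mm by 178 mm) begins 60 mm behind the grasp point.
Start: joints at [1.123, 0.494, 1.345, -0, 1.302, -0.096], TCP at [0.215, 0.587, 0.214] pointing down, gripper open.
Joint ranges: [-2.91, 2.91], [-0.82, 2.16], [0.22, 2.67], [-1.22, 4.37], [0.12, 2.79], [-3.08, 3.08]. Speed limits (rad/s): [1.89, 1.89, 2.57, 3.01, 3.01, 3.01].

## Interface

Orientations are given as a unit quaternion [x, y, z, w].
In Python, from cell import r, viewer gives the robot as it stands. The module is installed in compiled form; this text tells all that it offers.
- The arm moves only by the tool carry_out, never from a script. Its argument "series" is a list that holds one entry, the list of rows, each a list of 7 numbers: the finger opening in m, from 0 to 0.0912, then the shift along the world's x, y, z in m, then the turn, a rotation vector about the world's x, y, z in rad. A call has 1 to 8 rows; each row is the pose to reach, as a shift and turn from the pose commanded when the call began; what a row does not reach only later rows make up. A row lasts 1/8 s, in which the tool goes at most 62.5 mm and 10.7 degrees, less where a joint would pass 70% of its speed; a pose out of reach is approached as far as the arm can. A call with a gripper value outside its range is refused whole. The fingers move at their own pace and stop on an object; the grip force is fixed at half the most. Time passes only in rows, so rows that repeat a pose let the fingers close. It gives the time, the measured TCP pose, the force, the opening and the grip force at its end, in the units of the state.
- r.sense(): the state, without advancing time (a new reading comes with each control period).
- viewer.snapshot(name): name is "scene" or "top"; returns (picture, depth): 480x640x3 uint8, red, green, blue; 480x640 float32, m along the optical axis (not along the pixel's ray), 0 where there is no reading.
- viewer.get_calibration(name): a dict with "fx", "fy", "cx", "cy" (pixels), "extrinsics" (4x4, takes a point from camera to world coordinates). Camera axes: x right, y down, z forward; pixel columns grow to the right and rows downward; lengths in m; the calibration is good to about 2 mm. A picture is of the moment at which its call begins. get_calibration takes no time and is no camera call.
- r.close_job(): hands the job in; it is judged then, once.
The state is a dict: "clock": time; "joint_positions": joint angles; "joint_velocities": joint speeds; "tau": joint torques, N m; "ee_pos": TCP position; "orientation": TCP orientation; "wrist_force": force on the tool from outside, world axes, zero at the start; "moment": the same for the moment, N m; "finger_gap": opening from 0.0 (shut) to 1.0 (fully open); "gripper_force": force on a finger pad.
Only numpy, scipy, OpenCV 4.12 (cv2) and the standard library are available. Lean on these libraries where they do the work, as an engineer would, in place of code of your own. Each camera call takes 0.05 s, during which the arm holds its last target. There are 200 camera calls.

## Task

One of these three tins of fudge has not set. Take the dial tester from its stand and press it upright on the middle of the fudge, gently, just until its foot rests flat, in one tin after another until you come to the one where the pin sinks deep. Stand the tester back in its stand, set that soft tin down level on the marble cooling slab, and leave the firm tins and the other things where they are.

Things in the scene. Friction and masses are not known exactly. Their poses are not given: they have to be found in the camera images.
- tin_a: One of three like-looking loose straight-sided steel tins of chocolate fudge, 100 mm long (its x) by 60 mm wide (its y) by 42 mm high, walls 2.5 mm, 0.17 to 0.32 kg, open side up. Origin at the centre of its underside. The fudge's flat top lies anywhere from 4 to 14 mm below the rim. Any one of the three is the soft one. The fudge is spoilt if the tester is driven in with over 18 N in all.
- tin_a_mid (a point): Centre of tin_a, 21 mm above its underside, axes as the tin's: the place to grip it, across its 60 mm width.
- hole_a (a joint): Depth, in m, of the hole that the pin has left in the fudge of tin_a, below its untouched top: 0 at the start. The hole stays.
- tin_b: One of three like-looking loose straight-sided steel tins of chocolate fudge, 100 mm long (its x) by 60 mm wide (its y) by 42 mm high, walls 2.5 mm, 0.17 to 0.32 kg, open side up. Origin at the centre of its underside. The fudge's flat top lies anywhere from 4 to 14 mm below the rim. Any one of the three is the soft one. The fudge is spoilt if the tester is driven in with over 18 N in all.
- tin_b_mid (a point): Centre of tin_b, 21 mm above its underside, axes as the tin's: the place to grip it, across its 60 mm width.
- hole_b (a joint): Depth, in m, of the hole that the pin has left in the fudge of tin_b, below its untouched top: 0 at the start. The hole stays.
- tin_c: One of three like-looking loose straight-sided steel tins of chocolate fudge, 100 mm long (its x) by 60 mm wide (its y) by 42 mm high, walls 2.5 mm, 0.17 to 0.32 kg, open side up. Origin at the centre of its underside. The fudge's flat top lies anywhere from 4 to 14 mm below the rim. Any one of the three is the soft one. The fudge is spoilt if the tester is driven in with over 18 N in all.
- tin_c_mid (a point): Centre of tin_c, 21 mm above its underside, axes as the tin's: the place to grip it, across its 60 mm width.
- hole_c (a joint): Depth, in m, of the hole that the pin has left in the fudge of tin_c, below its untouched top: 0 at the start. The hole stays.
- tester: Loose dial tester, 0.18 kg, 124 mm tall, upright in its stand. Origin at the middle of the foot's underside. From below: flat round foot 30 mm across, 5 mm thick; stem; round dial case 54 mm across (its y, z), 24 mm thick (its x, white face to +x), 11 to 65 mm above the underside; black flat-sided grip 22 (its x) by 24 mm (its y), 63 to 120 mm. Below the foot a sprung pin, 6 mm across, sticks out 10 mm.
- tester_grip (a point): Middle of the tester's black grip, 96 mm above the foot's underside, on the tester's axis, axes as the tester's; grip it across its 24 mm width (its y).
- tester_foot (a point): Middle of the underside of the tester's foot. The foot does not sink in: once it is down, the fudge's skin pushes back with another 3 to 5 N for each mm, on top of the pin's force.
- pin (a joint): How far the pin is pushed back, in m: 0 free, 0.010 flush with the foot, against 0.6 N per mm. With the foot flat on the fudge the pin has sunk 0.010 minus this: 1.5 to 4 mm in set fudge (value 0.006 to 0.0085, pin force 4 to 5.5 N), 7 to 9 mm in the soft one (value 0.001 to 0.003, 1 to 1.5 N). The dial's needle shows it too: clockwise from lower left, 27 degrees per mm.
- stand: Fixed turned-metal stand, round, base 84 mm across, cup 50 mm across and 32 mm high; origin at the centre of its underside. The cup's bore is 37 mm across and 12 mm deep down to the ledge that carries the tester's foot; a narrower bore below leaves the pin free.
- stand_seat (a point): Centre of the ledge in the stand on which the foot's underside rests, 20 mm above the counter and 12 mm below the cup's rim.
- slab: Fixed empty white marble cooling slab, 180 mm (its x) by 150 mm (its y) by 20 mm thick; origin at the centre of its underside, its flat top 20 mm above the counter.
- palette: Steel palette knife with a wooden handle lying on the counter beyond the tins, 270 mm long; a bystander.
- jar: Closed amber glass jar, 64 mm across, 85 mm high; a bystander.
- dish: White china bowl, 90 mm across, 45 mm high; a bystander.
Not all that is in view belongs to the job. What is shaped like the tin_b but yellow is not meant.

How it is judged:
On the way:
1. the tester has been pressed upright, foot down, on the middle of the fudge in the soft tin, its pin sunk deep (((value of joint hole_a above 0.007 m and value of joint pin below 0.004 m and contact force between tester and tin_a above 2 N and horizontal distance between tester_foot and tin_a_mid below 0.014 m and angle between tester's own z axis and vertical below 0.12 rad) or (value of joint hole_b above 0.007 m and value of joint pin below 0.004 m and contact force between tester and tin_b above 2 N and horizontal distance between tester_foot and tin_b_mid below 0.014 m and angle between tester's own z axis and vertical below 0.12 rad) or (value of joint hole_c above 0.007 m and value of joint pin below 0.004 m and contact force between tester and tin_c above 2 N and horizontal distance between tester_foot and tin_c_mid below 0.014 m and angle between tester's own z axis and vertical below 0.12 rad))), for 0.2 s.
At the end, for the whole second after the job is handed in: The soft tin (pin hole over 6.5 mm) level and at rest on the slab, its centre within 75 mm (slab x) and 60 mm (slab y) of the slab's centre; tester upright in its stand, foot on the ledge (3.5 mm in height, 6 mm sideways); firm tins level, within 25 mm of their start (((value of joint hole_a above 0.0065 m and x of tin_a_mid in the frame of slab between -0.075 and 0.075 m and y of tin_a_mid in the frame of slab between -0.06 and 0.06 m and z of tin_a_mid in the frame of slab between 0.038 and 0.044 m and distance of each of tin_b_mid, tin_c_mid from where it was at the start of the episode below 0.025 m and value of joint each of hole_b, hole_c below 0.0065 m) or (value of joint hole_b above 0.0065 m and x of tin_b_mid in the frame of slab between -0.075 and 0.075 m and y of tin_b_mid in the frame of slab between -0.06 and 0.06 m and z of tin_b_mid in the frame of slab between 0.038 and 0.044 m and distance of each of tin_a_mid, tin_c_mid from where it was at the start of the episode below 0.025 m and value of joint each of hole_a, hole_c below 0.0065 m) or (value of joint hole_c above 0.0065 m and x of tin_c_mid in the frame of slab between -0.075 and 0.075 m and y of tin_c_mid in the frame of slab between -0.06 and 0.06 m and z of tin_c_mid in the frame of slab between 0.038 and 0.044 m and distance of each of tin_a_mid, tin_b_mid from where it was at the start of the episode below 0.025 m and value of joint each of hole_a, hole_b below 0.0065 m)) and horizontal distance between tester_foot and stand_seat below 0.006 m and z of tester_foot in the frame of stand below 0.0235 m and angle between tester's own z axis and vertical below 0.1 rad and linear speed of each of tester, tin_a, tin_b, tin_c below 0.02 m/s and angle between each of tin_a, tin_b, tin_c's own z axis and vertical below 0.08 rad); the robot touches nothing.
It fails at once if the tester is driven into a tin with more than 18 N (contact force between tester and tin_a above 18 N or contact force between tester and tin_b above 18 N or contact force between tester and tin_c above 18 N).
It fails at once if a tin is tipped by more than 25 degrees (angle between any of tin_a, tin_b, tin_c's own z axis and vertical above 0.436 rad).
It fails at once if the palette knife is shifted by more than 25 mm (distance of palette from where it was at the start of the episode above 0.025 m).
It fails at once if the jar is shifted by more than 25 mm (distance of jar from where it was at the start of the episode above 0.025 m).
It fails at once if the dish is shifted by more than 25 mm (distance of dish from where it was at the start of the episode above 0.025 m).
It also fails if it takes over 72 s, if anything falls off the work surface, if the arm or the gripper's body presses on something with over 40 N, if the wrist force passes 120 N, or if a joint passes its speed limit or range.

## Working session

There is one attempt and no reset: what is moved stays moved. The work goes in short steps, Python scripts to look and compute and a tool call to move; the robot and the scene stay as the last step left them, time stands still between calls to the robot, and variables do not carry over. Pictures are saved under pics/ and viewed, at most 10 in all, crops included, and the job is handed in when it is done.

Besides the shell and the picture viewer there is one more tool, called after "Emit:" by a JSON object that holds its "fn" and its "kwargs", one argument or row to a line. carry_out: Moves the arm, as the interface text tells. Its arguments: {"type":"object","properties":{"series":{"type":"array"}},"required":["series"]}

```bash
mkdir -p pics
python3 - <<'E'
from cell import r, viewer
import numpy as np, cv2
ims=[]
for n in("scene","top"):
    p,d=viewer.snapshot(n); np.savez(f"{n}0.npz",p=p,d=d)
    c=viewer.get_calibration(n); print(n,c["fx"],c["fy"],c["cx"],c["cy"],np.round(c["extrinsics"],4).tolist(), (d>0).mean())
    cv2.imwrite(f"pics/{n}0.png",p[:,:,::-1])
s=r.sense(); print(s, r.pinch_z)
E
```

```text
scene 526.4839883917014 526.4839883917014 318.9698312199375 235.06897548256987 [[0.2699, 0.6235, -0.7338, 1.3072], [0.9629, -0.1701, 0.2096, -0.1849], [0.0059, -0.7631, -0.6463, 0.7375], [0.0, 0.0, 0.0, 1.0]] 0.9960514322916667
top 477.48775729069274 477.48775729069274 327.97624020668286 244.58695670851455 [[0.0142, -0.9856, 0.1687, 0.3735], [-0.9999, -0.0148, -0.0026, -0.0012], [0.005, -0.1687, -0.9857, 1.1303], [0.0, 0.0, 0.0, 1.0]] 0.99611328125
{'clock': 0.1, 'joint_positions': array([ 1.12354057e+00,  4.94149146e-01,  1.34607895e+00,  7.44016872e-06,
        1.30250549e+00, -9.55171270e-02]), 'joint_velocities': array([ 0.00147992, -0.00149683, -0.00185811, -0.00012167, -0.00043352,
        0.00011126]), 'tau': array([ 7.90025642e-04, -8.80255651e+01, -3.82547522e+01,  7.11514265e-02,
        4.81544633e-02,  1.20012953e-05]), 'ee_pos': array([0.21518343, 0.5864142 , 0.21337711]), 'orientation': array([ 1.74965052e-01,  9.84574479e-01, -5.48629550e-04, -1.56379596e-04]), 'wrist_force': array([-0.25468304, -0.18192934, -0.12728011]), 'moment': array([-0.02917983, -0.04675897,  0.03905485]), 'gripper_force': 0.0, 'finger_gap': 1.0021224854739816} 0.0188
```

View pics/scene0.png

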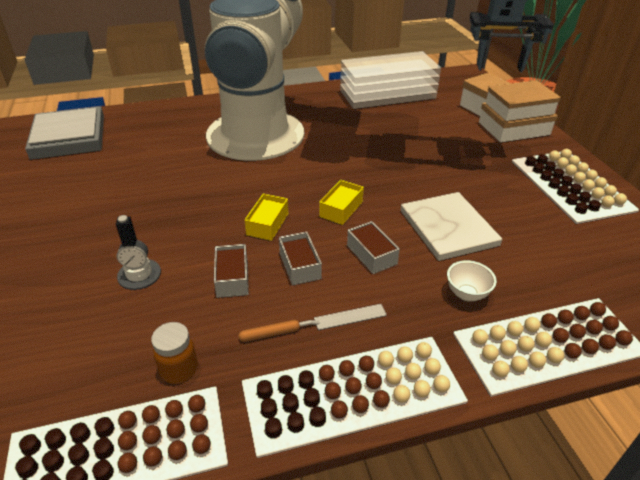

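View pics/top0.png

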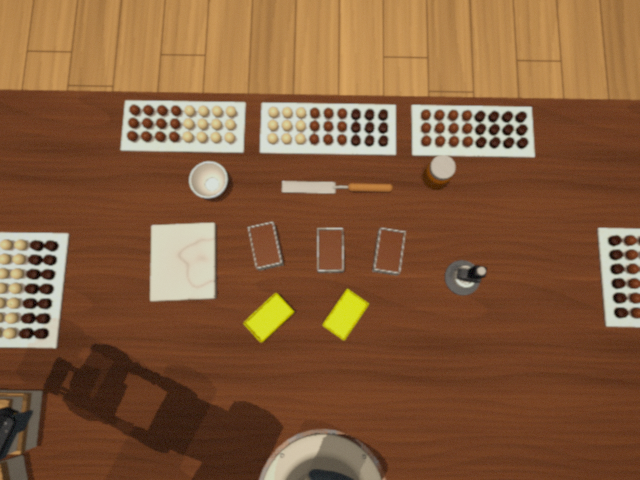

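The scene view shows three steel tins with brown fudge at about (231,269), (300,257) and (372,246), plus two yellow decoys at (267,216) and (341,201). The tester is in its stand at (135,260) and the slab is at (450,224). The top view has the same steel tins at (390,251), (330,250) and (265,246), the stand at (463,277), the slab at (183,261) and the decoys at (269,318) and (346,314). The steel tins fit the description; the yellow ones are excluded by the text.

```bash
cat > h.py <<'E'
import numpy as np, cv2
from cell import r, viewer
def cloud(n,d):
    c=viewer.get_calibration(n); v,u=np.mgrid[:480,:640]
    P=np.stack([(u-c["cx"])/c["fx"]*d,(v-c["cy"])/c["fy"]*d,d],-1)
    E=c["extrinsics"]; W=P@E[:3,:3].T+E[:3,3]; W[d<=0]=np.nan; return W
def ray(n,uv,z):
    c=viewer.get_calibration(n); E=c["extrinsics"]
    q=E[:3,:3]@np.array([(uv[0]-c["cx"])/c["fx"],(uv[1]-c["cy"])/c["fy"],1.]); t=(z-E[2,3])/q[2]
    return E[:3,3]+t*q
E
python3 - <<'E'
from h import *
S={n:np.load(n+"0.npz") for n in("scene","top")}
W={n:cloud(n,S[n]["d"]) for n in S}
seeds={"top":{"T1":(390,251),"T2":(330,250),"T3":(265,246),"slab":(183,261)},"scene":{"T1":(231,269),"T2":(300,257),"T3":(372,246),"slab":(450,224)}}
for n in S:
    w=W[n]; 
    for k,(u,v) in seeds[n].items():
        c=w[v,u]; z=np.nan_to_num(w[...,2])
        lo=0.008 if k=="slab" else 0.022
        m=(z>lo)&(z<0.06)
        _,lab=cv2.connectedComponents(m.astype(np.uint8)); q=w[lab==lab[v,u]]
        top=q[q[:,2]>np.percentile(q[:,2],95)-0.02]
        rc=cv2.minAreaRect((q[:,:2]*1000).astype(np.float32))
        # table nearby
        print(n,k,"seed",np.round(c,4),"rect",np.round(rc[0],1),np.round(rc[1],1),round(rc[2],1),"z95",np.round(np.percentile(q[:,2],[5,50,95,99]),4),len(q))
    t=w[300:330,400:440] if n=="top" else w[200:215,180:210]; print("table z",np.nanmean(t[...,2]))
    z=np.nan_to_num(w[...,2]); roi=np.zeros_like(z,bool)
    if n=="top": roi[240:310,430:510]=1
    else: roi[205:295,105:170]=1
    for a,b in((.005,.012),(.02,.04),(.05,.07),(.07,.082),(.09,.11),(.11,.135),(.135,.16)):
        q=w[roi&(z>a)&(z<b)]
        if len(q)>5: print(n,"tester band",a,b,len(q),"x",np.round([q[:,0].min(),q[:,0].max()],4),"y",np.round([q[:,1].min(),q[:,1].max()],4),"z",np.round(np.percentile(q[:,2],98),4))
p=S["scene"]["p"]; hsv=cv2.cvtColor(p,cv2.COLOR_RGB2HSV)
w=W["scene"]; z=w[...,2]; sub=np.zeros(z.shape,bool); sub[240:275,110:160]=1
m=sub&(p.min(-1)>150)&(z>.035)&(z<.09); q=w[m]; c0=q.mean(0); U,s,V=np.linalg.svd(q-c0); print("dial",c0,s,V[2],m.sum())
a=cv2.resize(p[200:310,90:250],None,fx=5,fy=5,interpolation=cv2.INTER_CUBIC)
cv2.imwrite("pics/crop1.png",a[:,:,::-1])
E
```

```text
scene T1 seed [ 0.5593 -0.1467  0.0324] rect [ 550.5 -147.6] [ 60.2 104.3] 81.8 z95 [0.027  0.0327 0.0414 0.0426] 1353
scene T2 seed [ 0.5552 -0.009   0.0266] rect [550.1 -10.6] [104.8  60.9] 2.0 z95 [0.0249 0.0284 0.0415 0.0429] 1303
scene T3 seed [0.5743 0.1353 0.0386] rect [559.2 140.8] [104.3  62.2] 13.5 z95 [0.0254 0.0373 0.0416 0.0431] 1311
scene slab seed [0.5322 0.3313 0.0207] rect [519.9 334.4] [187.9 153.6] 2.9 z95 [0.0135 0.0193 0.0218 0.0226] 3893
table z -0.0009029114116542698
scene tester band 0.005 0.012 327 x [0.4612 0.5353] y [-0.3638 -0.2832] z 0.0116
scene tester band 0.02 0.04 268 x [0.4841 0.5199] y [-0.3472 -0.2994] z 0.039
scene tester band 0.05 0.07 273 x [0.486  0.5126] y [-0.3534 -0.296 ] z 0.0695
scene tester band 0.07 0.082 193 x [0.4793 0.5123] y [-0.3487 -0.2991] z 0.0818
scene tester band 0.09 0.11 142 x [0.485  0.5069] y [-0.3372 -0.3108] z 0.1094
scene tester band 0.11 0.135 180 x [0.4859 0.5076] y [-0.3375 -0.3107] z 0.1344
scene tester band 0.135 0.16 127 x [0.4794 0.5066] y [-0.3371 -0.3108] z 0.1447
top T1 seed [ 0.5485 -0.1487  0.032 ] rect [ 549
[... 382 characters left out ...]
204 0.0237 0.0253] 4914
table z 5.3577863495321875e-05
top tester band 0.005 0.012 384 x [0.4191 0.5805] y [-0.4314 -0.2449] z 0.0107
top tester band 0.02 0.04 122 x [0.468  0.5163] y [-0.3401 -0.2965] z 0.0378
top tester band 0.05 0.07 66 x [0.4766 0.5106] y [-0.3451 -0.2934] z 0.0693
top tester band 0.07 0.082 98 x [0.4773 0.5084] y [-0.3432 -0.2965] z 0.0816
top tester band 0.09 0.11 39 x [0.4804 0.5046] y [-0.3292 -0.3082] z 0.1083
top tester band 0.11 0.135 54 x [0.48   0.5049] y [-0.3299 -0.3071] z 0.134
top tester band 0.135 0.16 123 x [0.4812 0.5048] y [-0.3331 -0.308 ] z 0.1468
dial [nan nan nan] [] [0. 0. 1.] 0<stdin>:25: RuntimeWarning: Mean of empty slice.
  ret = um.true_divide(
```

View pics/crop1.png

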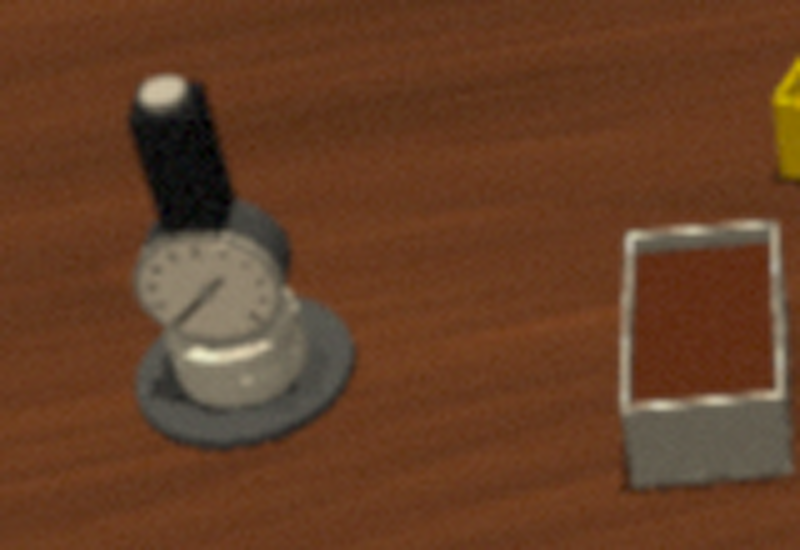

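The crop confirms the tester is upright in its stand with its dial at crop (208,285), facing the scene camera, needle at the lower left (pin free). The steel-walled brown tin next to it (crop 700,330) clearly differs from the yellow decoy at the right edge. Next is the tester's yaw.

Run:
```python
from h import *
for n,roi in(("scene",(205,295,105,170)),("top",(240,310,430,510))):
    S=np.load(n+"0.npz"); w=cloud(n,S["d"]); p=S["p"].astype(int); a,b,c,d=roi
    w=w[a:b,c:d].reshape(-1,3); p=p[a:b,c:d].reshape(-1,3)
    for lo,hi in((.098,.14),(.138,.15)):
        q=w[(w[:,2]>lo)&(w[:,2]<hi)]; rc=cv2.minAreaRect((q[:,:2]*1000).astype(np.float32)); print(n,lo,np.round(rc[0],1),np.round(rc[1],1),rc[2])
    # cup/base circle
    q=w[(w[:,2]>.004)&(w[:,2]<.014)]; q=q[np.hypot(q[:,0]-.4945,q[:,1]+.322)<.06]; print("base",cv2.minEnclosingCircle((q[:,:2]*1000).astype(np.float32)))
    if n=="scene":
        q=w[(w[:,2]>.053)&(w[:,2]<.082)&(p.min(1)>70)]
        q=q[q[:,0]>.497]
        for _ in range(3):
            c0=q.mean(0); V=np.linalg.svd(q-c0)[2]; e=(q-c0)@V[2]; q=q[abs(e)<2*e.std()+1e-4]
        print("face",c0,V[2],len(q),"yaw",np.degrees(np.arctan2(*(V[2][:2]*np.sign(V[2][0]))[::-1])))
```

```text
scene 0.098 [ 494.6 -323.9] [24.8 25.7] 77.96146392822266
scene 0.138 [ 495.  -323.9] [22.8 21. ] 76.62665557861328
base ((494.2298583984375, -325.0396423339844), 42.68134307861328)
face [ 0.50588003 -0.32518181  0.06700082] [ 0.98237209 -0.18602527  0.01843046] 288 yaw -10.72275674089559
top 0.098 [ 492.5 -321. ] [24.5 22.4] 76.80648803710938
top 0.138 [ 492.6 -320.8] [24.2 21.6] 81.97966766357422
base ((493.3383483886719, -319.9320068359375), 59.13355255126953)
```

Emit:
{"fn": "carry_out", "kwargs": {
  "series": [
    [[0.06,0.018,-0.055,0,0,0,0.02],[0.06,0.036,-0.11,0,0,0,0.04],[0.06,0.054,-0.165,0,0,0,0.06],[0.06,0.072,-0.22,0,0,0,0.08],[0.06,0.09,-0.275,0,0,0,0.1],[0.06,0.108,-0.33,0,0,0,0.12],[0.06,0.126,-0.385,0,0,0,0.15],[0.06,0.144,-0.44,0,0,0,0.15]]
  ]
}}

```text
clock: 1.1
ee_pos: [0.3596, 0.145, 0.214]
orientation: [0.1, 0.995, 0.0, 0.0]
wrist_force: [0.9, -0.4, -0.8]
finger_gap: 0.659
gripper_force: 0.0
```

Emit:
{"fn": "carry_out", "kwargs": {
  "series": [
    [[0.06,0.016,-0.058,0,0,0,0],[0.06,0.032,-0.116,0,0,0,0],[0.06,0.048,-0.174,0,0,0,0],[0.06,0.064,-0.232,0,0,0,0],[0.06,0.08,-0.29,0,0,0,0],[0.06,0.1,-0.348,0,0,0,0],[0.06,0.12,-0.405,0,0,0,0],[0.06,0.1345,-0.46,0,0,0,0]]
  ]
}}

```text
clock: 2.1
ee_pos: [0.4942, -0.3153, 0.2136]
orientation: [0.101, 0.995, 0.0, -0.0]
wrist_force: [0.5, 1.1, 0.2]
finger_gap: 0.656
gripper_force: 0.0
```

Emit:
{"fn": "carry_out", "kwargs": {
  "series": [
    [[0.06,0,-0.008,-0.03,0,0,0],[0.06,0,-0.008,-0.06,0,0,0],[0.06,0,-0.008,-0.09,0,0,0],[0.06,0,-0.008,-0.105,0,0,0],[0.06,0,-0.008,-0.117,0,0,0],[0.06,0,-0.008,-0.117,0,0,0]]
  ]
}}

```text
clock: 2.85
ee_pos: [0.4938, -0.3211, 0.0967]
orientation: [0.101, 0.995, 0.0, -0.0]
wrist_force: [-0.0, -0.4, 0.3]
finger_gap: 0.656
gripper_force: 0.0
```

Run:
```python
from h import *
o=[]
for n,(a,b,c,d) in(("scene",(185,295,85,205)),("top",(235,325,420,520))):
    p,_=viewer.snapshot(n); o.append(cv2.resize(p[a:b,c:d],(400,400),interpolation=cv2.INTER_CUBIC))
cv2.imwrite("pics/pre.png",np.hstack(o)[:,:,::-1]); s=r.sense(); print(s["ee_pos"],s["wrist_force"])
```

```text
[ 0.49426296 -0.3215187   0.0976307 ] [ 0.09810446 -0.92535519 -0.52922949]
```

View pics/pre.png

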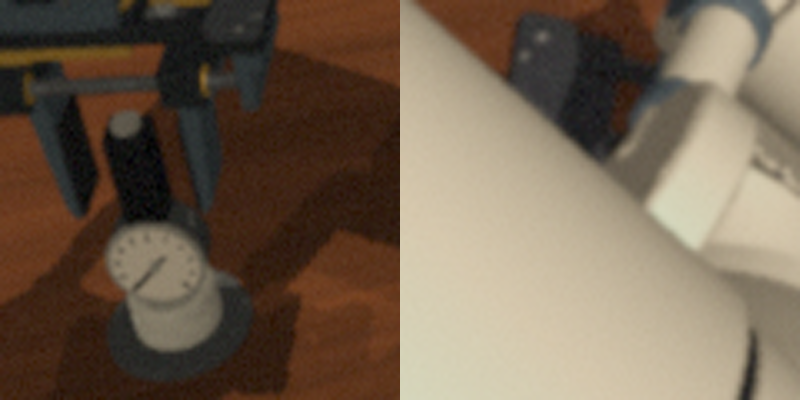

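The left half shows the fingers straddling the black grip at about (140,170), clear of the dial; in the right half the arm hides the tool. I'll close and lift.

Emit:
{"fn": "carry_out", "kwargs": {
  "series": [
    [[0.015,0,0,0,0,0,0],[0.015,0,0,0,0,0,0],[0.015,0,0,0,0,0,0],[0.015,0,0,0,0,0,0],[0.015,0,0,0,0,0,0]]
  ]
}}

```text
clock: 3.58
ee_pos: [0.4938, -0.3213, 0.0969]
orientation: [0.101, 0.995, 0.0, -0.0]
wrist_force: [-0.5, 0.6, -0.0]
finger_gap: 0.264
gripper_force: 30.0
```

Emit:
{"fn": "carry_out", "kwargs": {
  "series": [
    [[0.015,0,0,0.01,0,0,0],[0.015,0,0,0.02,0,0,0],[0.015,0,0,0.04,0,0,0],[0.015,0,0,0.07,0,0,0],[0.015,0,0,0.1,0,0,0],[0.015,0,0,0.1,0,0,0]]
  ]
}}

```text
clock: 4.32
ee_pos: [0.4949, -0.3221, 0.1997]
orientation: [0.101, 0.995, -0.001, 0.002]
wrist_force: [-0.1, 0.9, -1.8]
finger_gap: 0.266
gripper_force: 30.0
```

Emit:
{"fn": "carry_out", "kwargs": {
  "series": [
    [[0.015,0.014,0.044,0,0,0,0],[0.015,0.028,0.088,0,0,0,0],[0.015,0.042,0.132,0,0,0,0],[0.015,0.055,0.176,0,0,0,0],[0.015,0.055,0.176,0,0,0,0],[0.015,0.055,0.176,0,0,0,0]]
  ]
}}

```text
clock: 5.08
ee_pos: [0.5486, -0.1454, 0.1965]
orientation: [0.1, 0.995, -0.0, -0.0]
wrist_force: [0.3, 0.6, -1.6]
finger_gap: 0.259
gripper_force: 30.0
```

Emit:
{"fn": "carry_out", "kwargs": {
  "series": [
    [[0.015,0,0,-0.03,0,0,0],[0.015,0,0,-0.05,0,0,0],[0.015,0,0,-0.065,0,0,0],[0.015,0,0,-0.072,0,0,0],[0.015,0,0,-0.075,0,0,0],[0.015,0,0,-0.075,0,0,0]]
  ]
}}

```text
clock: 5.82
ee_pos: [0.5491, -0.1454, 0.1222]
orientation: [0.101, 0.995, -0.0, 0.0]
wrist_force: [0.0, -1.3, -2.4]
finger_gap: 0.261
gripper_force: 30.0
```

Emit:
{"fn": "carry_out", "kwargs": {
  "series": [
    [[0.015,0,0,-0.002,0,0,0],[0.015,0,0,-0.004,0,0,0],[0.015,0,0,-0.006,0,0,0],[0.015,0,0,-0.008,0,0,0],[0.015,0,0,-0.008,0,0,0]]
  ]
}}

```text
clock: 6.45
ee_pos: [0.5491, -0.1454, 0.114]
orientation: [0.101, 0.995, -0.0, 0.0]
wrist_force: [1.1, -0.4, 2.0]
finger_gap: 0.262
gripper_force: 30.0
```

Emit:
{"fn": "carry_out", "kwargs": {
  "series": [
    [[0.015,0,0,-0.001,0,0,0],[0.015,0,0,-0.002,0,0,0],[0.015,0,0,-0.002,0,0,0]]
  ]
}}

```text
clock: 6.82
ee_pos: [0.5491, -0.1453, 0.112]
orientation: [0.101, 0.995, -0.0, 0.0]
wrist_force: [1.9, -0.7, 3.4]
finger_gap: 0.264
gripper_force: 30.0
```

Emit:
{"fn": "carry_out", "kwargs": {
  "series": [
    [[0.015,0,0,-0.001,0,0,0],[0.015,0,0,-0.001,0,0,0]]
  ]
}}

```text
clock: 7.08
ee_pos: [0.5491, -0.1453, 0.1109]
orientation: [0.101, 0.995, -0.0, 0.0]
wrist_force: [3.3, -0.4, 3.7]
finger_gap: 0.262
gripper_force: 30.0
```

```bash
cat >> h.py <<'E'
def look(n,box,name,k=6):
    a,b,c,d=box; p,dd=viewer.snapshot(n)
    cv2.imwrite(f"pics/{name}.png",cv2.resize(p[a:b,c:d],None,fx=k,fy=k,interpolation=cv2.INTER_CUBIC)[:,:,::-1]); return p,dd
E
python3 - <<'E'
from h import *
F=[];M=[]
p,d=look("scene",(210,310,180,290),"d1")
for i in range(6):
    if i: viewer.snapshot("scene")
    s=r.sense(); F.append(s["wrist_force"]);M.append(s["moment"])
print(np.mean(F,0),np.std(F,0),np.mean(M,0))
E
```

```text
[ 2.70816632 -0.59622759  3.14410591] [0.58215747 0.3632486  0.30804105] [-0.16921074 -0.70902119 -0.00340845]
```

View pics/d1.png

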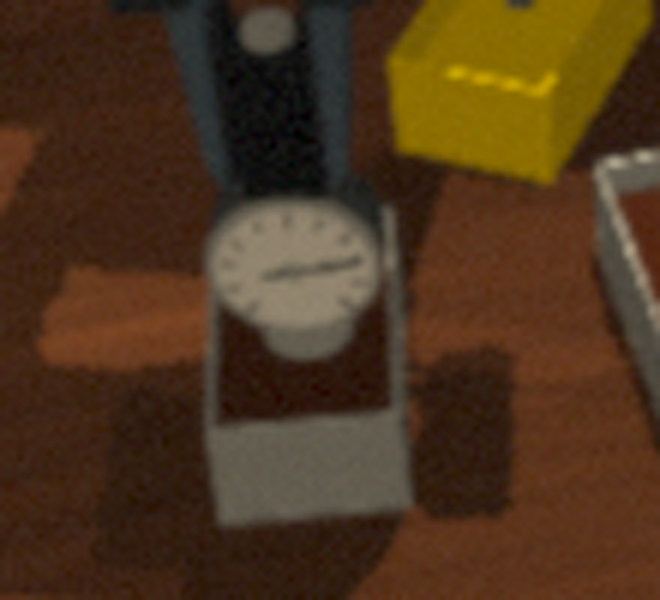

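T1's needle points right and slightly up, about 215° from its lower-left start. That means the pin is pushed back about 8 mm, so this tin is firm. Next is the middle tin.

Emit:
{"fn": "carry_out", "kwargs": {
  "series": [
    [[0.015,0,0,0.01,0,0,0],[0.015,0,0,0.03,0,0,0],[0.015,0,0,0.05,0,0,0],[0.015,0,0.045,0.05,0,0,0],[0.015,0,0.09,0.05,0,0,0],[0.015,0.001,0.136,0.05,0,0,0],[0.015,0.001,0.136,0.05,0,0,0],[0.015,0.001,0.136,0.03,0,0,0]]
  ]
}}

```text
clock: 8.38
ee_pos: [0.5502, -0.0092, 0.1419]
orientation: [0.1, 0.995, -0.0, 0.001]
wrist_force: [0.1, 0.1, -2.1]
finger_gap: 0.262
gripper_force: 30.0
```

Emit:
{"fn": "carry_out", "kwargs": {
  "series": [
    [[0.015,0,0,-0.01,0,0,0],[0.015,0,0,-0.02,0,0,0],[0.015,0,0,-0.025,0,0,0],[0.015,0,0,-0.028,0,0,0],[0.015,0,0,-0.03,0,0,0],[0.015,0,0,-0.03,0,0,0]]
  ]
}}

```text
clock: 9.12
ee_pos: [0.55, -0.0093, 0.1111]
orientation: [0.101, 0.995, -0.0, 0.0]
wrist_force: [-0.5, 0.2, -0.2]
finger_gap: 0.263
gripper_force: 30.0
```

Emit:
{"fn": "carry_out", "kwargs": {
  "series": [
    [[0.015,0,0,-0.001,0,0,0],[0.015,0,0,-0.002,0,0,0],[0.015,0,0,-0.002,0,0,0]]
  ]
}}

```text
clock: 9.5
ee_pos: [0.55, -0.0093, 0.1089]
orientation: [0.101, 0.995, -0.0, 0.0]
wrist_force: [-0.1, -0.1, -0.3]
finger_gap: 0.262
gripper_force: 30.0
```

Emit:
{"fn": "carry_out", "kwargs": {
  "series": [
    [[0.015,0,0,-0.001,0,0,0],[0.015,0,0,-0.002,0,0,0],[0.015,0,0,-0.002,0,0,0]]
  ]
}}

```text
clock: 9.88
ee_pos: [0.5499, -0.0093, 0.1069]
orientation: [0.101, 0.995, 0.0, 0.0]
wrist_force: [1.3, -1.3, -0.7]
finger_gap: 0.262
gripper_force: 30.0
```

Emit:
{"fn": "carry_out", "kwargs": {
  "series": [
    [[0.015,0,0,-0.0005,0,0,0],[0.015,0,0,-0.001,0,0,0],[0.015,0,0,-0.001,0,0,0]]
  ]
}}

```text
clock: 10.25
ee_pos: [0.5499, -0.0092, 0.1059]
orientation: [0.101, 0.995, 0.0, 0.0]
wrist_force: [0.7, 0.6, -0.0]
finger_gap: 0.264
gripper_force: 30.0
```

Emit:
{"fn": "carry_out", "kwargs": {
  "series": [
    [[0.015,0,0,-0.0005,0,0,0],[0.015,0,0,-0.001,0,0,0],[0.015,0,0,-0.001,0,0,0]]
  ]
}}

```text
clock: 10.62
ee_pos: [0.5499, -0.0093, 0.1049]
orientation: [0.101, 0.995, 0.0, 0.0]
wrist_force: [0.9, 0.5, -1.0]
finger_gap: 0.263
gripper_force: 30.0
```

Emit:
{"fn": "carry_out", "kwargs": {
  "series": [
    [[0.015,0,0,-0.0005,0,0,0],[0.015,0,0,-0.0005,0,0,0],[0.015,0,0,-0.0005,0,0,0]]
  ]
}}

```text
clock: 11.0
ee_pos: [0.5499, -0.0093, 0.1044]
orientation: [0.101, 0.995, 0.0, 0.0]
wrist_force: [0.2, 0.0, 0.6]
finger_gap: 0.267
gripper_force: 30.0
```

Emit:
{"fn": "carry_out", "kwargs": {
  "series": [
    [[0.015,0,0,-0.0005,0,0,0],[0.015,0,0,-0.0005,0,0,0],[0.015,0,0,-0.0005,0,0,0]]
  ]
}}

```text
clock: 11.38
ee_pos: [0.5499, -0.0093, 0.104]
orientation: [0.101, 0.995, 0.0, 0.0]
wrist_force: [0.4, 0.3, 3.2]
finger_gap: 0.261
gripper_force: 30.0
```

Emit:
{"fn": "carry_out", "kwargs": {
  "series": [
    [[0.015,0,0,-0.0005,0,0,0],[0.015,0,0,-0.0005,0,0,0],[0.015,0,0,-0.0005,0,0,0],[0.015,0,0,-0.0005,0,0,0]]
  ]
}}

```text
clock: 11.88
ee_pos: [0.5499, -0.0093, 0.1035]
orientation: [0.101, 0.995, -0.0, 0.0]
wrist_force: [0.1, -0.4, 5.2]
finger_gap: 0.263
gripper_force: 30.0
```

Run:
```python
from h import *
F=[]
p,d=look("scene",(205,305,250,360),"d2")
for i in range(6):
    if i: viewer.snapshot("scene")
    F.append(r.sense()["wrist_force"])
print(np.mean(F,0),np.std(F,0),r.sense()["ee_pos"])
```

```text
[ 0.22012995 -0.27469495  4.46613112] [0.15189339 0.73839023 0.65029026] [ 0.54989118 -0.00931334  0.10340736]
```

View pics/d2.png

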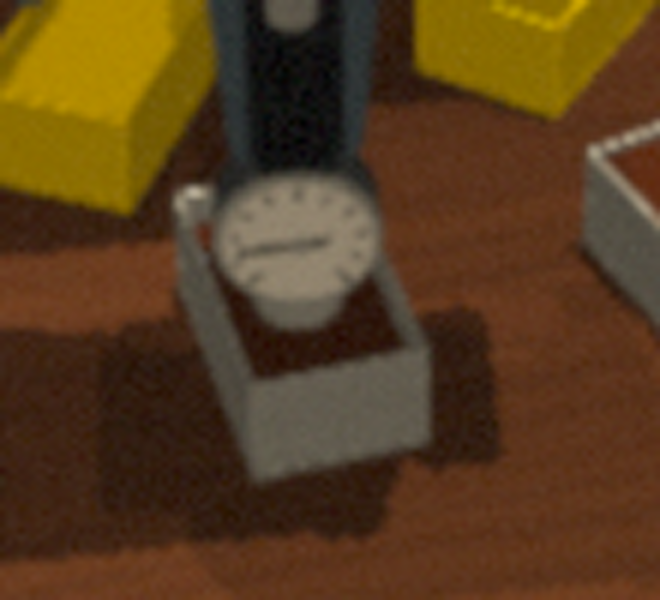

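T2's needle points left and slightly down, about 40° of travel, so the pin is pushed back only about 1.5 mm at roughly 6 N: the middle tin is the soft one. Now I'll return the tester.

Emit:
{"fn": "carry_out", "kwargs": {
  "series": [
    [[0.015,0,0,0.01,0,0,0],[0.015,0,0,0.04,0,0,0],[0.015,0,0,0.08,0,0,0],[0.015,-0.01,-0.055,0.08,0,0,0],[0.015,-0.02,-0.11,0.08,0,0,0],[0.015,-0.03,-0.165,0.08,0,0,0],[0.015,-0.04,-0.22,0.08,0,0,0],[0.015,-0.05,-0.275,0.08,0,0,0]]
  ]
}}

```text
clock: 13.18
ee_pos: [0.499, -0.2859, 0.1838]
orientation: [0.101, 0.995, 0.0, -0.0]
wrist_force: [1.1, -0.3, -1.0]
finger_gap: 0.264
gripper_force: 30.0
```

Emit:
{"fn": "carry_out", "kwargs": {
  "series": [
    [[0.015,-0.006,-0.037,0,0,0,0],[0.015,-0.006,-0.037,0,0,0,0],[0.015,-0.006,-0.037,0,0,0,0],[0.015,-0.006,-0.037,-0.03,0,0,0],[0.015,-0.006,-0.037,-0.05,0,0,0],[0.015,-0.006,-0.037,-0.058,0,0,0],[0.015,-0.006,-0.037,-0.058,0,0,0]]
  ]
}}

```text
clock: 14.05
ee_pos: [0.494, -0.3206, 0.1254]
orientation: [0.1, 0.995, 0.0, -0.0]
wrist_force: [-1.1, 0.3, -1.0]
finger_gap: 0.259
gripper_force: 30.0
```

Emit:
{"fn": "carry_out", "kwargs": {
  "series": [
    [[0.015,0,-0.0007,-0.006,0,0,0],[0.015,0,-0.0007,-0.012,0,0,0],[0.015,0,-0.0007,-0.017,0,0,0],[0.015,0,-0.0007,-0.022,0,0,0],[0.015,0,-0.0007,-0.025,0,0,0],[0.015,0,-0.0007,-0.025,0,0,0]]
  ]
}}

```text
clock: 14.8
ee_pos: [0.4938, -0.3219, 0.1002]
orientation: [0.101, 0.995, 0.0, -0.0]
wrist_force: [0.0, 0.1, -1.8]
finger_gap: 0.26
gripper_force: 30.0
```

Emit:
{"fn": "carry_out", "kwargs": {
  "series": [
    [[0.015,0,0,-0.001,0,0,0],[0.015,0,0,-0.002,0,0,0],[0.015,0,0,-0.003,0,0,0],[0.015,0,0,-0.003,0,0,0]]
  ]
}}

```text
clock: 15.3
ee_pos: [0.4938, -0.322, 0.0974]
orientation: [0.101, 0.995, 0.0, -0.0]
wrist_force: [0.2, -0.1, -2.5]
finger_gap: 0.263
gripper_force: 30.0
```

Emit:
{"fn": "carry_out", "kwargs": {
  "series": [
    [[0.015,0,0,-0.0005,0,0,0],[0.015,0,0,-0.001,0,0,0],[0.015,0,0,-0.001,0,0,0]]
  ]
}}

```text
clock: 15.68
ee_pos: [0.4939, -0.322, 0.0968]
orientation: [0.101, 0.995, -0.0, 0.0]
wrist_force: [-0.9, 1.6, 5.6]
finger_gap: 0.262
gripper_force: 30.0
```

Emit:
{"fn": "carry_out", "kwargs": {
  "series": [
    [[0.06,0,0,0,0,0,0],[0.06,0,0,0,0,0,0],[0.06,0,0,0,0,0,0],[0.06,0,0,0.02,0,0,0],[0.06,0,0,0.06,0,0,0],[0.06,0,0,0.1,0,0,0],[0.06,0.007,0.05,0.1,0,0,0],[0.06,0.014,0.1,0.1,0,0,0]]
  ]
}}

```text
clock: 16.68
ee_pos: [0.508, -0.2212, 0.1969]
orientation: [0.101, 0.995, -0.0, 0.001]
wrist_force: [-0.1, 1.1, 0.4]
finger_gap: 0.654
gripper_force: 0.0
```

Run:
```python
from h import *
for n,(u,v) in(("scene",(300,257)),("top",(330,250))):
    p,d=viewer.snapshot(n); w=cloud(n,d); z=np.nan_to_num(w[...,2])
    _,lab=cv2.connectedComponents(((z>.02)&(z<.06)).astype(np.uint8)); q=w[lab==lab[v,u]]
    rc=cv2.minAreaRect((q[:,:2]*1000).astype(np.float32)); print(n,np.round(rc[0],1),np.round(rc[1],1),rc[2],len(q))
    q=w[(z>.098)&(z<.16)&(abs(w[...,0]-.494)<.04)&(abs(w[...,1]+.322)<.035)]
    if len(q): rc=cv2.minAreaRect((q[:,:2]*1000).astype(np.float32)); print("grip",np.round(rc[0],1),np.round(rc[1],1),rc[2],np.percentile(q[:,2],98))
```

```text
scene [550.2 -10.4] [104.4  60.8] 2.1187140941619873 1329
grip [ 495.  -322.1] [24.9 25.1] 76.49262237548828 0.14442755214971778
top [549.5  -7.8] [100.2  58.3] 0.8963335156440735 1135
grip [ 484.8 -320.1] [17.8  4.7] 49.833473205566406 0.14755781183159283
```

Emit:
{"fn": "carry_out", "kwargs": {
  "series": [
    [[0.09,0.01,0.053,0,0,0,0.06],[0.09,0.02,0.106,0,0,0,0.12],[0.09,0.03,0.159,0,0,0,0.18],[0.09,0.042,0.212,0,0,0,0.227],[0.09,0.042,0.212,-0.05,0,0,0.227],[0.09,0.042,0.212,-0.1,0,0,0.227],[0.09,0.042,0.212,-0.13,0,0,0.227],[0.09,0.042,0.212,-0.13,0,0,0.227]]
  ]
}}

```text
clock: 17.77
ee_pos: [0.5486, -0.01, 0.0647]
orientation: [-0.013, 1.0, 0.0, -0.002]
wrist_force: [-0.1, -0.7, 0.7]
finger_gap: 0.987
gripper_force: 0.0
```

Emit:
{"fn": "carry_out", "kwargs": {
  "series": [
    [[0.09,0,0,-0.02,0,0,0],[0.09,0,0,-0.04,0,0,0],[0.09,0,0,-0.055,0,0,0],[0.09,0,0,-0.061,0,0,0],[0.09,0,0,-0.061,0,0,0]]
  ]
}}

```text
clock: 18.4
ee_pos: [0.55, -0.01, 0.0057]
orientation: [-0.013, 1.0, -0.0, 0.0]
wrist_force: [-0.2, -0.8, 0.3]
finger_gap: 0.987
gripper_force: 0.0
```

Emit:
{"fn": "carry_out", "kwargs": {
  "series": [
    [[0.045,0,0,-0.001,0,0,0],[0.045,0,0,-0.001,0,0,0],[0.045,0,0,-0.001,0,0,0],[0.045,0,0,-0.001,0,0,0],[0.045,0,0,-0.001,0,0,0]]
  ]
}}

```text
clock: 19.02
ee_pos: [0.55, -0.01, 0.0046]
orientation: [-0.013, 1.0, -0.0, 0.0]
wrist_force: [-0.7, 1.1, 5.2]
finger_gap: 0.656
gripper_force: 30.0
```

Emit:
{"fn": "carry_out", "kwargs": {
  "series": [
    [[0.045,0,0,0.01,0,0,0],[0.045,0,0,0.03,0,0,0],[0.045,0,0,0.06,0,0,0],[0.045,0,0,0.1,0,0,0],[0.045,0,0,0.1,0,0,0]]
  ]
}}

```text
clock: 19.65
ee_pos: [0.5514, -0.0102, 0.1074]
orientation: [-0.013, 1.0, -0.0, 0.002]
wrist_force: [-0.3, -0.0, -2.9]
finger_gap: 0.655
gripper_force: 30.0
```

Emit:
{"fn": "carry_out", "kwargs": {
  "series": [
    [[0.045,-0.005,0.05,0,0,0,0],[0.045,-0.01,0.105,0,0,0,0],[0.045,-0.015,0.16,0,0,0,0],[0.045,-0.02,0.215,0,0,0,0],[0.045,-0.025,0.27,0,0,0,0],[0.045,-0.03,0.32,0,0,0,0],[0.045,-0.03,0.346,0,0,0,0],[0.045,-0.03,0.346,0,0,0,0]]
  ]
}}

```text
clock: 20.65
ee_pos: [0.5191, 0.3375, 0.1035]
orientation: [-0.014, 1.0, -0.0, -0.0]
wrist_force: [0.2, -0.6, -2.1]
finger_gap: 0.656
gripper_force: 30.0
```

Emit:
{"fn": "carry_out", "kwargs": {
  "series": [
    [[0.045,0,0,-0.03,0,0,0.03],[0.045,0,0,-0.05,0,0,0.03],[0.045,0,0,-0.065,0,0,0.03],[0.045,0,0,-0.072,0,0,0.03],[0.045,0,0,-0.076,0,0,0.03],[0.045,0,0,-0.076,0,0,0.03]]
  ]
}}

```text
clock: 21.4
ee_pos: [0.52, 0.336, 0.0287]
orientation: [-0.028, 1.0, 0.0, 0.0]
wrist_force: [-0.0, 0.6, -1.7]
finger_gap: 0.652
gripper_force: 30.0
```

Emit:
{"fn": "carry_out", "kwargs": {
  "series": [
    [[0.045,0,0,-0.0015,0,0,0],[0.045,0,0,-0.003,0,0,0],[0.045,0,0,-0.003,0,0,0]]
  ]
}}

```text
clock: 21.78
ee_pos: [0.5199, 0.336, 0.0254]
orientation: [-0.028, 1.0, 0.0, 0.0]
wrist_force: [0.0, -0.3, -2.6]
finger_gap: 0.653
gripper_force: 30.0
```

Emit:
{"fn": "carry_out", "kwargs": {
  "series": [
    [[0.045,0,0,-0.0005,0,0,0],[0.045,0,0,-0.001,0,0,0],[0.045,0,0,-0.001,0,0,0]]
  ]
}}

```text
clock: 22.15
ee_pos: [0.5199, 0.336, 0.0246]
orientation: [-0.028, 1.0, 0.0, 0.0]
wrist_force: [-0.9, -0.6, 3.3]
finger_gap: 0.66
gripper_force: 30.0
```

Contact. I'll release and back away.

Emit:
{"fn": "carry_out", "kwargs": {
  "series": [
    [[0.09,0,0,0,0,0,0],[0.09,0,0,0,0,0,0],[0.09,0,0,0,0,0,0],[0.09,0,0,0.03,0,0,0],[0.09,0,0,0.08,0,0,0],[0.09,0,0,0.14,0,0,0],[0.09,-0.06,0,0.19,0,0,0],[0.09,-0.12,0,0.2,0,0,0]]
  ]
}}

```text
clock: 23.15
ee_pos: [0.4118, 0.3364, 0.2234]
orientation: [-0.027, 1.0, 0.001, 0.002]
wrist_force: [-0.2, 0.8, -0.1]
finger_gap: 0.99
gripper_force: 0.0
```

Run:
```python
from h import *
p,d=look("scene",(0,480,0,640),"end",1); w=cloud("scene",d); z=np.nan_to_num(w[...,2])
q=w[(z>.05)&(z<.075)&(abs(w[...,0]-.52)<.08)&(abs(w[...,1]-.336)<.07)]
print(cv2.minAreaRect((q[:,:2]*1000).astype(np.float32)),np.percentile(q[:,2],[5,50,98])); s=r.sense(); print(s["ee_pos"],s["wrist_force"])
```

```text
((520.7674560546875, 334.68756103515625), (104.77967071533203, 62.87248611450195), 2.895674705505371) [0.05053054 0.05703854 0.06352487]
[0.40426942 0.33565089 0.22399951] [-6.0718175   2.19561268  3.12066155]
```

View pics/end.png

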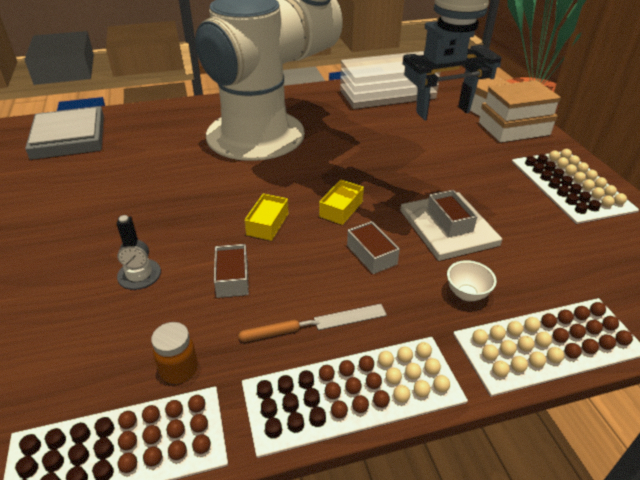

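The picture shows the soft tin level on the slab at (452,213), the tester upright in its stand at (133,250), and the other tins at (231,269) and (372,246), where they started. The gripper is clear, so I'm handing in.

```bash
python3 -c "
from cell import r
print(r.close_job())"
```

```text
the job is handed in; nothing more can be done
None
```

The job is handed in, with no verdict returned: the middle tin was the soft one and now stands level on the slab, the tester is back in its stand, and the other tins and bystanders are where they were (the third tin was not tested, since the soft one was already found).

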